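# Pin the tail stop of a bar clamp up to a carving blank

## Robot

A 7-joint arm with a two-finger parallel gripper is mounted at the origin on the work surface. World frame = base frame: x ahead of the robot, y to its left, z up, the work surface at z = 0. Lengths are in m, angles in rad, forces in N, time in s.
With the tool pointing down it reaches from about 0.4 to 0.85 m from the base axis. Payload 4.4 kg.
Tool frame: the origin (TCP) lies midway between the tips of the shut fingers; the grasp point (between the pads) lies 19 mm behind it; z points along the fingers, y is the line along which they close (so a half turn about z gives the same grasp; the last joint's range is limited). The gripper opens to 94 mm and grips with 3 to 60 N. Pads are 16 mm wide; open, the fingers measure 119 mm over their backs; the gripper's body (75 mm by 177 mm) begins 78 mm behind the grasp point.
Start: joints at [1.116, 0.628, 0.038, 1.517, -0.027, 0.996, -0.02], TCP at [0.246, -0.601, 0.167] pointing down, gripper open.
Joint ranges: [-3.06, 3.06], [-0.37, 2.12], [-1.25, 1.32], [0.18, 2.47], [-1.1, 4.24], [0.23, 1.98], [-2.94, 2.94]. Speed limits (rad/s): [2.57, 2.57, 3.14, 3.14, 3.14, 3.14, 3.14].

## Interface

Orientations are given as a rotation vector (axis times angle).
In Python, from workcell import arm gives the robot as it stands. Calls block until the motion is done:
- arm.goto(position, orientation): joint-space move of the TCP to a pose.
- arm.move_linear(position, feed=0.15, attitude=None, stop_force=None): straight line of the TCP; attitude=None keeps the orientation; feed is the mean speed in m/s. With stop_force (N) it stops when the force on the tool has changed by that much, and returns True; else False.
- arm.goto_joints(angles): joint-space move.
- arm.gripper_to(opening, force=None): finger opening in m; force is the grip in N (None keeps the last); returns when the fingers have stopped.
- arm.dwell(seconds).
- arm.inverse_kinematics(position, orientation): joint angles nearest the present ones, or None.
- arm.observe(): the state.
- arm.capture(name): name is "scene" or "top"; returns the picture (400x640x3 uint8, red, green, blue); there is no depth.
- arm.camera_params(name): a dict with "fx", "fy", "cx", "cy" (pixels), "distortion" ([k1, k2, p1, p2, k3] as OpenCV has them; the pictures are not rectified), "rvec" (rotation vector, rad) and "tvec" (3), from world to camera coordinates, as OpenCV has them. Camera axes: x right, y down, z forward; pixel columns grow to the right and rows downward; lengths in m; the calibration is good to about 2 mm. A picture is of the moment at which its call begins. camera_params takes no time and is no camera call.
A pose or a line that the arm cannot do raises arm.PlanningError and nothing moves.
- arm.hand_in(): hands the job in; it is judged then, once.
The state is a dict: "time": time; "q": joint angles; "qd": joint speeds; "joint_efforts": joint torques, N m; "ee_pos": TCP position; "orientation": TCP orientation; "force": force on the tool from outside, world axes, zero at the start; "wrist_torque": the same for the moment, N m; "finger_gap": finger opening in m; "grip_force": force on a finger pad.
Only numpy, scipy, OpenCV 4.12 (cv2) and the standard library are available. Lean on these libraries where they do the work, as an engineer would, in place of code of your own. Each camera call takes 0.05 s, during which the arm holds its last target. There are 200 camera calls.

## Task

Set the bar clamp for the wooden blank that lies on it: pull up the spring plunger of the sliding tail stop, bring the stop along the bar to the blank, and let the plunger drop fully home in the hole that leaves the stop as close to the blank as the holes allow. Do it gently: do not ram the pin against the perforated strip, do not shove the blank along, and leave everything else on the bench alone.

Things in the scene. Friction and masses are not known exactly. Their poses are not given: they have to be found in the camera images.
- bar: Painted steel bar clamp bolted to the bench, 460 mm long, 50 mm wide. Origin under its middle, at bench height. Its x axis runs along the bar from the parking end (-x, where the tail stop starts) to the screw head (+x: a block from x = 194 to 230 mm, top at 90 mm, T-handle beyond to 298 mm); z up. A bright perforated steel strip, 310 x 40 x 10 mm, is let into its top.
- strip_end (a point): Fixed point of the bar, NOMINAL top edge of the strip's -x end (bar x = -145 mm, z = 40 mm). Ten square 12 mm through holes lie on the strip's centre line, the first nominally 20 mm in +x of here, then every 30 mm. The strip is fitted with play: as a whole it sits firmly up to 14 mm to either side of nominal; no reading tells where, so feel for (or see) the holes.
- stop: Dark steel tail stop, a saddle on the bar 62 mm long, 76 mm wide, top at 74 mm, an upright spring plunger in its middle. It slides along the bar's x only, with about 6 N drag. Origin on the plunger's axis at bench height, axes as the bar's. At the start its pin is down in the gap before the strip's -x end, so it cannot move on until the pin is pulled up.
- stop_face (a point): Middle of the stop's flat jaw face, 36 mm in +x of the plunger axis, 62 mm above the bench. Its x axis points along the bar at the blank.
- knob_mid (a point): Grip height on the plunger's black round knob, on its axis: 110 mm above the bench when home, rises with the pin. Knob: 25 mm diameter, from 16 mm below to 15 mm above this point, a 29 mm lip over the top 8 mm. Under it is a steel neck, 18 mm diameter, ending 6 mm below the knob when home.
- plunger (a joint): How far the plunger is pulled up, m: 0 fully home, 0.013 at its upper stop. Round pin, 10 mm diameter, 0.8 mm chamfer, tip 8 mm below the strip's top when home: it clears the strip above 0.008 and reads about 0.008 when resting on it between holes. Spring: 6 N when home, 10 N at the top; let go, it takes about 0.1 s to drop.
- blank: Pale wood blank, roughed out with stepped sides, 120 mm long (its x), 70 mm wide, 45 mm high, about 0.2 kg, lying loose on the strip with its length along the bar, its underside at z = 40 mm. Origin at the centre of its underside.
- blank_end (a point): Middle of the blank's end face that looks at the tail stop, 60 mm in -x of the blank's origin, 22 mm above its underside.
- chisel: Bystander: wood chisel lying by the clamp, 220 mm long.
- gouge: Bystander: narrow chisel lying by the clamp, 220 mm long.
- mallet: Bystander: round carver's mallet standing on its head, 72 mm wide, 220 mm high.
- pencil: Bystander: pencil, 176 mm long.
- grinder: Bystander: black hand-held rotary grinder, 170 mm long, 52 mm thick.
- bit_jar: Bystander: jar of 60 mm diameter, 80 mm high.
- cork_block: Bystander: cork sanding block 110 x 65 x 38 mm.
- offcut: Bystander: wood offcut 100 x 60 x 30 mm.
Mind the look-alikes: they are no part of the job. What is shaped like the blank but black or purple is not meant.

How it is judged:
On the way, in this order (a step that is already met when the one before it is completed fails the run):
1. the plunger is pulled up clear of the strip (value of joint plunger above 0.0082 m), for 0.2 s.
2. the stop is brought along the bar to within 36 mm of the blank (x of blank_end in the frame of stop_face below 0.036 m), for 0.2 s.
At the end, for the whole second after the job is handed in: The plunger is home (within 2 mm of fully down, its pin in a hole), the stop's face stands within 36 mm of the blank's end (the holes are 30 mm apart), and the blank lies flat and at rest within 8 mm of where it was (value of joint plunger below 0.002 m and x of blank_end in the frame of stop_face between -0.004 and 0.036 m and linear speed of each of stop, blank below 0.01 m/s and angle between blank's own z axis and vertical below 0.1 rad and distance of blank from where it was at the start of the episode below 0.008 m); the robot touches nothing.
It fails at once if the pin (or stop) pressed against the strip or bar with more than 25 N (contact force between stop and bar above 25 N).
It fails at once if the blank shoved more than 8 mm (distance of blank from where it was at the start of the episode above 0.008 m).
It fails at once if a bystander moved more than 30 mm (distance of any of chisel, gouge, mallet, pencil, grinder, bit_jar, cork_block, offcut from where it was at the start of the episode above 0.03 m).
It also fails if it takes over 51 s, if anything falls off the work surface, if the arm or the gripper's body presses on something with over 40 N, if the wrist force passes 120 N, or if a joint passes its speed limit or range.

## Working session

There is one attempt and no reset: what is moved stays moved. The work goes in short steps, each a Python script; the robot and the scene stay as the last script left them, time stands still between calls to the robot, and variables do not carry over. Pictures are saved under pics/ and viewed, at most 10 in all, crops included, and the job is handed in when it is done.

```bash
mkdir -p pics; ls; python3 - <<'E'
from workcell import arm
import cv2
for n in("scene","top"):
    cv2.imwrite(f"pics/{n}0.png",arm.capture(n)[:,:,::-1]); print(n,arm.camera_params(n))
s=arm.observe();print(s["time"],s["ee_pos"],s["orientation"],s["finger_gap"])
E
```

```text
pics
scene {'fx': 376.85180064431114, 'fy': 376.85180064431114, 'cx': 313.80588182675257, 'cy': 204.16875559376768, 'distortion': array([0.02660159, 0.        , 0.        , 0.        , 0.        ]), 'rvec': array([ 0.69237744,  2.79637606, -0.80428614]), 'tvec': array([ 0.4740044 , -0.16540763,  1.41434553])}
top {'fx': 378.58029506027, 'fy': 378.58029506027, 'cx': 323.3404937524436, 'cy': 197.39045993915397, 'distortion': array([-0.08959573,  0.        ,  0.        ,  0.        ,  0.        ]), 'rvec': array([ 2.16468743, -2.16028924,  0.17150389]), 'tvec': array([0.00204404, 0.55752252, 1.16273739])}
0.1 [ 0.24615155 -0.60088571  0.16605304] [-3.08082239e+00 -6.06506003e-01  5.52523736e-04] 0.09425443751698842
```

View pics/top0.png

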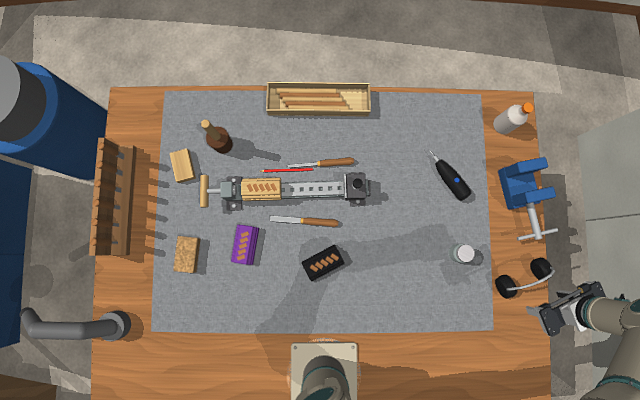

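View pics/scene0.png

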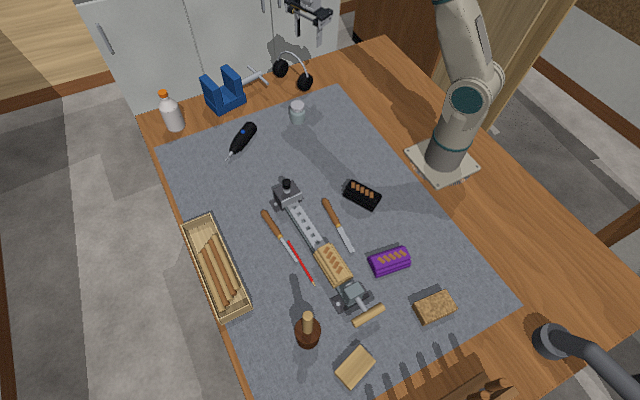

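The top view shows the stop at (357,187), the blank at about (260,188), and the screw head at (230,190). The chisel and gouge lie on either side of the bar. Next I'll zoom in.

```bash
python3 - <<'E'
import cv2
a=cv2.imread("pics/top0.png")[160:220,195:395]
b=cv2.imread("pics/scene0.png")[170:330,255:395]
cv2.imwrite("pics/topc.png",cv2.resize(a,None,fx=4,fy=4,interpolation=cv2.INTER_CUBIC))
cv2.imwrite("pics/scenec.png",cv2.resize(b,None,fx=3.7,fy=3.7,interpolation=cv2.INTER_CUBIC))
E
```

```text
(no output)
```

View pics/topc.png

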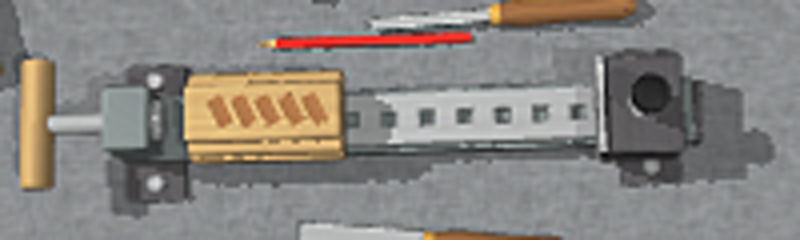

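View pics/scenec.png

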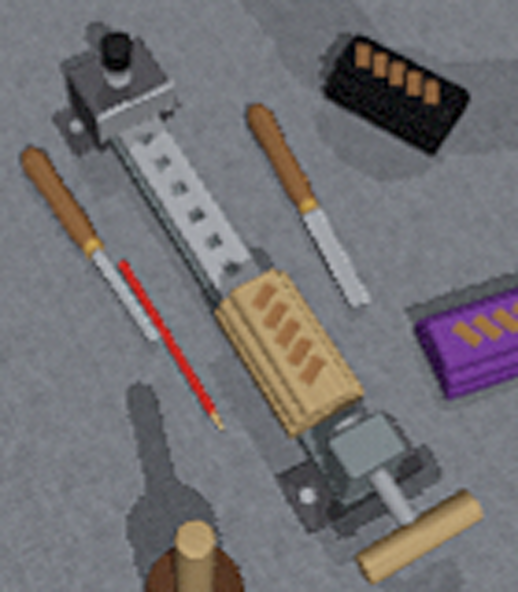

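The top crop (4x, offset 195,160) shows hole centres at about (578,111), (540,113), (502,115), (464,116.5), (427,118) and (352,120). The blank end is at x≈343 and the knob top at (650,92).

```bash
cat > h.py <<'E'
import numpy as np,cv2
from workcell import arm
def ray(n,uv):
    p=arm.camera_params(n);K=np.array([[p["fx"],0,p["cx"]],[0,p["fy"],p["cy"]],[0,0,1]])
    R=cv2.Rodrigues(p["rvec"])[0];x=cv2.undistortPoints(np.array([[uv]],float),K,p["distortion"])[0,0]
    return -R.T@p["tvec"],R.T@np.array([*x,1])
def at(n,uv,z):
    c,d=ray(n,uv);return c+d*(z-c[2])/d[2]
T=lambda x,y:(195+(x+.5)/4-.5,160+(y+.5)/4-.5)
S=lambda x,y:(255+(x+.5)/3.7-.5,170+(y+.5)/3.7-.5)
E
python3 - <<'E'
from h import *
np.set_printoptions(precision=4,suppress=True)
H=np.array([at("top",T(*p),.04) for p in[(578,111),(540,113),(502,115),(464,116.5),(427,118),(352,120)]]);print(H)
v=H[-1]-H[0];print(np.linalg.norm(v)/6);u=v/np.linalg.norm(v);print("u",u,np.arctan2(u[1],u[0]))
o=H.mean(0)
def pr(l,P): print(l,P,"along",(P-H[0])@u,"lat",np.cross(u,P-H[0])[2])
pr("knobtop T",at("top",T(650,92),.125))
pr("knobtop S",at("scene",S(117,45),.125))
pr("stopface top",at("top",T(600,103),.074))
for z in(.085,.062):pr(f"blank end {z}",at("top",T(343,115),z))
for p in[(341,72),(341,158)]:pr("bl edge",at("top",T(*p),.062))
pr("blank end S top mid",at("scene",S(250,292),.085))
pr("head x194",at("top",T(182,125),.05))
pr("S hole1",at("scene",S(147,138),.04))
for p in[(163,162),(179,188),(196,215),(213,241),(231,268)]:pr("S hole",at("scene",S(*p),.04))
pr("S face top edge mid",at("scene",S(141,112),.074))
E
```

```text
[[ 0.5895 -0.047   0.04  ]
 [ 0.5878 -0.0167  0.04  ]
 [ 0.586   0.0135  0.04  ]
 [ 0.5847  0.0436  0.04  ]
 [ 0.5834  0.0729  0.04  ]
 [ 0.5815  0.1323  0.04  ]]
0.029901382801910806
u [-0.0444  0.999   0.    ] 1.6151805639556098
knobtop T [ 0.5902 -0.0948  0.125 ] along -0.0478690126195462 lat 0.001471636656466182
knobtop S [ 0.5898 -0.0917  0.125 ] along -0.04475661998980632 lat 0.0017020165337304797
stopface top [ 0.5903 -0.0618  0.074 ] along -0.01484907050753032 lat -0.00014503349146185974
blank end 0.085 [0.5784 0.1354 0.085 ] along 0.18263548237789579 lat 0.0030552706736891224
blank end 0.062 [0.582  0.1375 0.062 ] along 0.18456800362045261 lat -0.0007031684366817607
bl edge [0.616  0.1396 0.062 ] along 0.18517803140818032 lat -0.034756604123893906
bl edge [0.5483 0.1385 0.062 ] along 0.18707794380347342 lat 0.032949500081925036
blank end S top mid [0.5905 0.1495 0.085 ] along 0.19618119025673816 lat -0.0097039101927077
head x194 [0.5755 0.265  0.05  ] along 0.3122952283129385 lat 0.00011166596520777346
S hole1 [ 0.5874 -0.0442  0.04  ] along 0.0027993844008924744 lat 0.0020348025393955396
S hole [ 0.586  -0.0153  0.04  ] along 0.03173043633411643 lat 0.0021310613588109324
S hole [0.5855 0.0147 0.04  ] along 0.06181038908041957 lat 0.001226470876756825
S hole [0.5848 0.0454 0.04  ] along 0.09250267097723826 lat 0.0005974980317795045
S hole [0.5836 0.0746 0.04  ] along 0.12166080775620897 lat 0.0004723916367126973
S hole [0.5822 0.1043 0.04  ] along 0.15140936040669575 lat 0.00059996168596467
S face top edge mid [ 0.5887 -0.0513  0.074 ] along -0.004290735909660641 lat 0.0010268780162204292
```

```bash
cat >> h.py <<'E'
np.set_printoptions(precision=4,suppress=True)
U=np.array([-.0444,.999,0]);L=np.array([.999,.0444,0])
H0=np.array([.589,-.046,0])
def ori(phi): return np.pi*np.array([np.cos(phi),np.sin(phi),0])
def st(l=""):
    s=arm.observe();p=np.array(s["ee_pos"]);print(l,"t%.2f"%s["time"],p,"along %.4f lat %.4f"%((p-H0)@U,(p-H0)@L),"F",np.array(s["force"]),"gap %.4f g %.1f"%(s["finger_gap"],s["grip_force"]));return s
E
python3 - <<'E'
from h import *
K=np.array([.590,-.0935,0])
q0=np.array(arm.observe()["q"]);best=None
for d in(46.27,136.27):
    o=ori(np.radians(d));q=arm.inverse_kinematics(K+[0,0,.19],o)
    print(d,q)
    if q is not None and (best is None or abs(q-q0).max()<best[0]): best=(abs(q-q0).max(),o)
o=best[1]; print(o)
arm.goto(K+[0,0,.18],o);st("above")
print(arm.move_linear(K+[0,0,.092],feed=.12,stop_force=8));st("down")
arm.gripper_to(.022,force=6);st("grip")
cv2.imwrite("pics/top1.png",arm.capture("top")[:,:,::-1]);cv2.imwrite("pics/scene1.png",arm.capture("scene")[:,:,::-1])
E
```

```text
46.27 [ 0.3415  0.5471 -0.3659  1.6354  0.223   1.0004 -0.0523]
136.27 [-0.2148  0.5754  0.5263  1.6526 -0.3301  1.0034 -2.6764]
[2.1717 2.2701 0.    ]
above t2.29 [ 0.5898 -0.0953  0.1799] along -0.0493 lat -0.0014 F [ 0.2816 -0.2803  0.5454] gap 0.0944 g 0.0
False
down t3.17 [ 0.5906 -0.0936  0.0926] along -0.0476 lat -0.0005 F [-0.7683  0.1117 -0.0941] gap 0.0942 g 0.0
grip t4.35 [ 0.59   -0.0935  0.092 ] along -0.0475 lat -0.0011 F [0.5308 0.2844 0.4545] gap 0.0223 g 0.0
```

```bash
python3 - <<'E'
import cv2,numpy as np
a=cv2.imread("pics/top1.png")[150:230,310:410]
b=cv2.imread("pics/scene1.png")[130:230,230:330]
f=lambda i,w,h:cv2.resize(i,(w,h),interpolation=cv2.INTER_CUBIC)
cv2.imwrite("pics/c1.png",np.hstack([f(a,400,320),f(b,400,400)[:320]]))
E
```

```text
(no output)
```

View pics/c1.png

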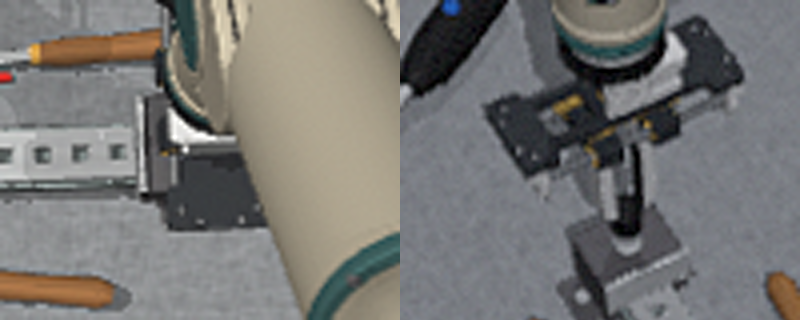

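The crop shows the fingers behind or above the knob, and the whole knob is still visible at about scene (287,184). I'll project the TCP and pads to see where they should appear.

```bash
cat >> h.py <<'E'
def proj(n,P):
    p=arm.camera_params(n);K=np.array([[p["fx"],0,p["cx"]],[0,p["fy"],p["cy"]],[0,0,1]])
    return cv2.projectPoints(np.array(P,float).reshape(-1,3),p["rvec"],p["tvec"],K,p["distortion"])[0][:,0]
E
python3 - <<'E'
from h import *
print("cam pos",ray("scene",(0,0))[0],ray("top",(0,0))[0])
p=np.array([.59,-.0935,0])
for l,P in [("tcp",[p+[0,0,.092]]),("tips",[p+L*.011+[0,0,.092],p-L*.011+[0,0,.092]]),("knob bot/top",[p+[0,0,.094],p+[0,0,.125]]),("finger up",[p+L*.011+[0,0,.17]]),("body",[p+[0,0,.189]])]:
    q=proj("scene",P);print(l,q,(q-[230,130])*4+[400,0])
cv2.imwrite("pics/c2.png",cv2.resize(cv2.imread("pics/scene1.png")[145:215,255:325],(560,560),interpolation=cv2.INTER_CUBIC))
E
```

```text
cam pos [0.8561 0.5589 1.0987] [0.3962 0.0313 1.2267]
tcp [[286.4242 187.3724]] [[625.6966 229.4895]]
tips [[283.4323 188.765 ]
 [289.4005 185.9869]] [[613.7291 235.0599]
 [637.6022 223.9475]]
knob bot/top [[286.3964 187.0194]
 [285.9561 181.4209]] [[625.5857 228.0777]
 [623.8245 205.6837]]
finger up [[282.1149 174.2746]] [[608.4595 177.0983]]
body [[284.9819 169.0473]] [[619.9276 156.1893]]
```

View pics/c2.png

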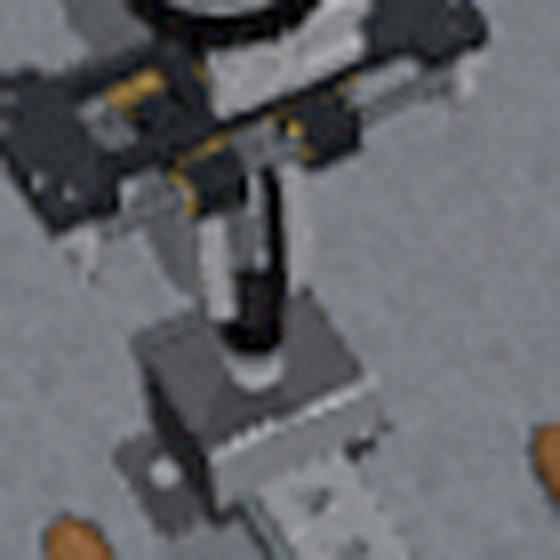

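The closer view shows the fingers straddling the knob. The commanded opening of 22 mm probably limited the squeeze, so I'll close fully with real force.

```bash
python3 - <<'E'
from h import *
arm.gripper_to(0.0,force=10);st("grip10")
E
```

```text
grip10 t4.97 [ 0.59   -0.0935  0.092 ] along -0.0475 lat -0.0011 F [-0.5259  1.0007  0.5914] gap 0.0003 g 0.0
```

```bash
python3 - <<'E'
from h import *
a=arm.capture("scene")[:,:,::-1];b=arm.capture("top")[:,:,::-1];st()
f=lambda i:cv2.resize(i,(400,400),interpolation=cv2.INTER_CUBIC)
cv2.imwrite("pics/c3.png",np.hstack([f(a[145:215,255:325]),f(b[150:220,320:390])]))
E
```

```text
t5.07 [ 0.59   -0.0935  0.092 ] along -0.0475 lat -0.0011 F [-1.1058  0.8664  0.4923] gap 0.0005 g 0.0
```

View pics/c3.png

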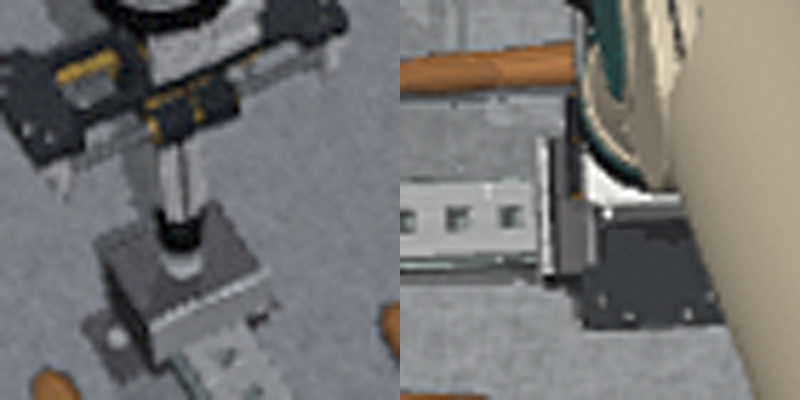

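The closed fingers disappear at the knob top (scene about (287,182)). I'll compare the seen gripper body with its predicted outline in both views.

```bash
python3 - <<'E'
from h import *
from scipy.spatial.transform import Rotation as R
s=st();print(s["orientation"],"\n",R.from_rotvec(s["orientation"]).as_matrix())
p=np.array(s["ee_pos"]);p[2]=0
for n,o,k in(("scene",(255,145),0),("top",(320,150),400)):
    for l,P in(("body +L+U",p+L*.0885+U*.0375),("body -L+U",p-L*.0885+U*.0375),("body+L-U",p+L*.0885-U*.0375),("body+U",p+U*.0375),("axis",p)):
        for z in(.189,.125,.092):
            q=proj(n,[P+[0,0,z]])[0];print(n,l,z,q,(q-o)*5.714+[k,0])
            if l!="axis":break
E
```

```text
t5.07 [ 0.59   -0.0935  0.092 ] along -0.0475 lat -0.0011 F [-1.1058  0.8664  0.4923] gap 0.0005 g 0.0
[2.1717 2.2701 0.    ] 
 [[-0.0443  0.999   0.    ]
 [ 0.999   0.0443 -0.    ]
 [-0.      0.     -1.    ]]
scene body +L+U 0.189 [264.3182 189.9247] [ 53.244  256.6996]
scene body -L+U 0.189 [316.3853 166.0239] [350.7556 120.1308]
scene body+L-U 0.189 [253.0756 172.0993] [-10.9959 154.8455]
scene body+U 0.189 [290.9405 177.7097] [205.3641 186.9033]
scene axis 0.189 [284.9724 169.0456] [171.2621 137.3964]
scene axis 0.125 [285.947  181.4192] [176.8312 208.0995]
scene axis 0.092 [286.4153 187.3707] [179.5068 242.1063]
top body +L+U 0.189 [344.1974 148.4352] [538.2639  -8.9413]
top body -L+U 0.189 [347.5155 210.7782] [557.2237 347.2869]
top body+L-U 0.189 [370.5571 147.5254] [688.8831 -14.1401]
top body+U 0.189 [345.8506 179.2273] [547.7105 167.0051]
top axis 0.189 [359.2168 178.7134] [624.0846 164.0685]
top axis 0.125 [356.6817 182.6694] [609.5994 186.673 ]
top axis 0.092 [355.4829 184.5399] [602.7492 197.3609]
```

```bash
python3 - <<'E'
from h import *
s=arm.observe();p=np.array([.59,-.0935,.092])
print("down",arm.move_linear(p-[0,0,.008],feed=.03,stop_force=4));st()
arm.move_linear(p,feed=.08)
print("+U",arm.move_linear(p+U*.012,feed=.03,stop_force=4));st()
arm.move_linear(p,feed=.08)
arm.move_linear(p+[0,0,.07],feed=.15);st()
a=arm.capture("scene")[:,:,::-1];b=arm.capture("top")[:,:,::-1]
f=lambda i:cv2.resize(i,(400,480),interpolation=cv2.INTER_CUBIC)
o=np.hstack([f(a[120:216,250:330]),f(b[140:236,310:390])])
for n,k,(x,y) in(("scene",0,(250,120)),("top",400,(310,140))):
    q=proj(n,[p+[0,0,.07],[.59,-.0935,.125]])
    for (u,v),c in zip(q,((0,0,255),(0,255,0))): cv2.circle(o,(int((u-x)*5+k),int((v-y)*5)),3,c,-1)
cv2.imwrite("pics/c4.png",o)
E
```

```text
down True
 t5.34 [ 0.5907 -0.0935  0.0867] along -0.0476 lat -0.0004 F [-1.2164  0.1095  7.2016] gap 0.0003 g 3.4
+U False
 t6.14 [ 0.5895 -0.0813  0.0919] along -0.0353 lat -0.0011 F [0.227  0.7914 0.4962] gap 0.0005 g 0.0
 t7.06 [ 0.5895 -0.0935  0.1615] along -0.0474 lat -0.0017 F [-0.0936  0.2979 -0.2806] gap 0.0003 g 0.0
```

View pics/c4.png

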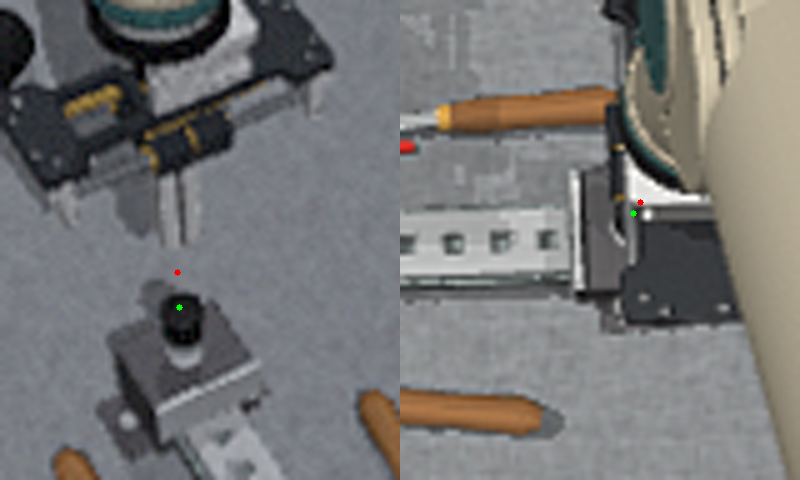

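The scene view shows the real fingertips at about (175,245). The predicted TCP is at (178,272), so the true tips sit about 30–37 mm above the reported TCP, with almost no xy error. The knob top was touched at a reading of about 0.088, which agrees. I'll correct z by about 36 mm and grip again.

```bash
python3 - <<'E'
from h import *
p=np.array([.59,-.0935,0])
arm.gripper_to(.08)
print("down",arm.move_linear(p+[0,0,.056],feed=.1,stop_force=5));st()
arm.gripper_to(0,force=8);st("grip8");arm.dwell(.2);st()
E
```

```text
down False
 t9.64 [ 0.5906 -0.0935  0.0566] along -0.0475 lat -0.0005 F [-0.0145  0.2721 -0.2182] gap 0.0800 g 0.0
grip8 t10.49 [ 0.5894 -0.0935  0.0559] along -0.0475 lat -0.0017 F [-2.5015  0.7681  1.8901] gap 0.0279 g 8.0
 t10.69 [ 0.5894 -0.0936  0.0559] along -0.0475 lat -0.0017 F [-2.1417 -0.3301  2.1071] gap 0.0278 g 8.0
```

```bash
python3 - <<'E'
from h import *
p=np.array([.5893,-.0935,.056])
arm.gripper_to(0,force=30);st("grip30")
for d in(.004,.008,.0105):
    r=arm.move_linear(p+[0,0,d],feed=.02,stop_force=14);s=st(f"up{d} {r}")
    if r: break
E
```

```text
grip30 t10.91 [ 0.5895 -0.0935  0.0559] along -0.0475 lat -0.0016 F [-3.7379 -0.1911  2.2393] gap 0.0275 g 30.0
up0.004 False t11.26 [ 0.5894 -0.0935  0.0595] along -0.0475 lat -0.0018 F [ 0.3973 -0.6656 -8.0141] gap 0.0272 g 30.0
up0.008 False t11.61 [ 0.5894 -0.0935  0.0641] along -0.0475 lat -0.0017 F [ 1.3229 -0.2627 -8.7909] gap 0.0273 g 30.0
up0.0105 False t11.88 [ 0.5893 -0.0935  0.0666] along -0.0475 lat -0.0018 F [  1.2518  -0.6855 -10.0294] gap 0.0272 g 30.0
```

```bash
python3 - <<'E'
from h import *
p=np.array([.5893,-.0935,.0665])
print(arm.move_linear(p+U*.1677,feed=.07,stop_force=16));st("slid");arm.dwell(.25);st()
a=arm.capture("scene")[:,:,::-1];b=arm.capture("top")[:,:,::-1]
cv2.imwrite("pics/s5.png",a);cv2.imwrite("pics/t5.png",b)
f=lambda i:cv2.resize(i,(400,480),interpolation=cv2.INTER_CUBIC)
cv2.imwrite("pics/c5.png",np.hstack([f(a[190:286,280:360]),f(b[140:236,240:320])]))
E
```

```text
False
slid t14.43 [0.5829 0.0712 0.0667] along 0.1173 lat -0.0009 F [ 3.1977 -4.951  -8.8921] gap 0.0267 g 30.0
 t14.68 [0.583  0.0712 0.0666] along 0.1173 lat -0.0008 F [ 3.2882 -5.0719 -9.747 ] gap 0.0272 g 30.0
```

View pics/c5.png

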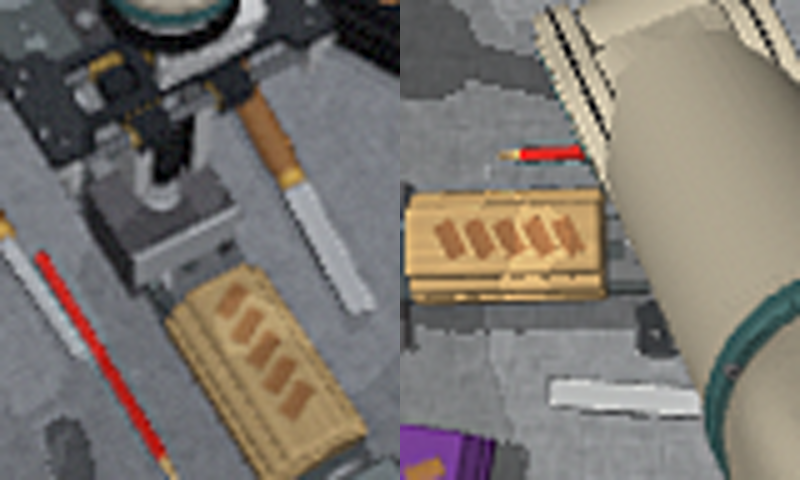

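```bash
python3 - <<'E'
from h import *
c=lambda x,y:(280+(x+.5)/5-.5,190+(y+.5)/5-.5)
for p,z in[((137,258),.074),((188,234),.074),((240,208),.074),((250,265),.085),((220,284),.085),((192,302),.085)]:
    P=at("scene",c(*p),z);print(p,(P-H0)@U,(P-H0)@L)
# bottom/top rows in top view: wood end profile
g=cv2.imread("pics/t5.png").astype(int)
for r in(182,186,190,194): print(r,[tuple(v) for v in g[r,356-240+240-0-0-80+0:288][:0]],g[r,278:292].sum(1)//3)
E
```

```text
(137, 258) 0.14679891232363862 0.03417494010163793
(188, 234) 0.14831873734821666 -0.0009234588058160752
(240, 208) 0.14898278298826317 -0.037870525317939545
(250, 265) 0.18958028740423769 -0.01916418144923515
(220, 284) 0.19127134367013857 0.002917753047037662
(192, 302) 0.1929767721713452 0.02336689671749719
182 [] [156 112  63 112 125 111 127 133 140 142 146 149 151 152]
186 [] [157 120  55  89 119 114 115 127 127 134 140 144 145 149]
190 [] [167 133  63  62  86  84  85 115 113 116 130 139 141 144]
194 [] [ 85  89  81  80 122 118 117 116 118 117 117 123 131 138]
```

I'm choosing the hole about 168 mm from the start. It leaves a gap of about 30 mm, and the next hole would touch or shove the blank. The arm lags about 3 mm under drag, so I'll allow for that and then lower the pin gently.

```bash
cat >> h.py <<'E'
P0=np.array([.5893,-.0935,.0665])
def probe(d):
    arm.move_linear(P0+U*d,feed=.03);s=st("at");z0=s["ee_pos"][2];a=(np.array(s["ee_pos"])-H0)@U+.0475
    r=arm.move_linear(P0+U*d-[0,0,.0085],feed=.02,stop_force=6)
    s=st(f"  probe cmd{d:.4f} act{a:.4f} {r}");return s["ee_pos"][2]
E
python3 - <<'E'
from h import *
for d in(.1705,.1720,.1735):
    z=probe(d)
    if z<.0615: print("in hole?");break
    arm.move_linear(P0+U*d,feed=.04)
E
```

```text
at t15.03 [0.5828 0.0742 0.0667] along 0.1204 lat -0.0008 F [ 3.623  -5.2854 -9.4891] gap 0.0273 g 30.0
  probe cmd0.1705 act0.1679 False t15.60 [0.5829 0.0742 0.0585] along 0.1204 lat -0.0008 F [ 2.2677 -5.5617 -7.0561] gap 0.0272 g 30.0
in hole?
```

```bash
python3 - <<'E'
from h import *
d=.1705
print(arm.move_linear(P0+U*d-[0,0,.0105],feed=.02,stop_force=6));st("home")
arm.move_linear(P0+U*(d-.0025)-[0,0,.0105]+[-.001,0,0],feed=.02,stop_force=6);st("relax")
arm.gripper_to(.07,force=10);st("open")
print(arm.move_linear(P0+U*(d-.0025)+[0,0,.075],feed=.12,stop_force=10))
q=np.array(arm.observe()["q"]);q[0]-=-.7
arm.goto_joints(q);st("away")
a=arm.capture("scene")[:,:,::-1];b=arm.capture("top")[:,:,::-1]
cv2.imwrite("pics/s6.png",a);cv2.imwrite("pics/t6.png",b)
f=lambda i:cv2.resize(i,(400,480),interpolation=cv2.INTER_CUBIC)
cv2.imwrite("pics/c6.png",np.hstack([f(a[190:286,280:360]),f(b[140:236,240:320])]))
E
```

```text
False
home t15.85 [0.5829 0.0742 0.0566] along 0.1204 lat -0.0007 F [ 2.7741 -5.1622 -7.0802] gap 0.0270 g 30.0
relax t16.13 [0.5829 0.0743 0.0568] along 0.1204 lat -0.0008 F [ 4.9582 -2.6338 -6.3029] gap 0.0272 g 30.0
open t16.94 [0.5808 0.0743 0.056 ] along 0.1206 lat -0.0028 F [ 0.1294 -0.0679  0.8181] gap 0.0699 g 0.0
False
away t19.30 [ 0.4935 -0.3158  0.1409] along -0.2653 lat -0.1074 F [-0.153   0.2813 -0.8752] gap 0.0702 g 0.0
```

View pics/c6.png

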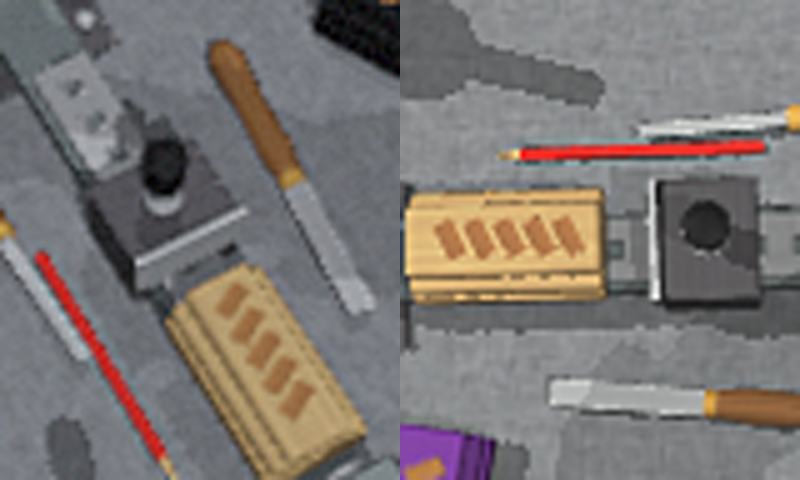

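The pin is down, the arm is clear, and the blank and tools are undisturbed. In the top view the jaw edge is at x≈650 and the blank end at x≈603–607. I'll compute the final gap.

```bash
python3 - <<'E'
from h import *
t=lambda x,y:(240+(x-400+.5)/5-.5,140+(y+.5)/5-.5)
c=lambda x,y:(280+(x+.5)/5-.5,190+(y+.5)/5-.5)
A=lambda n,p,z:(at(n,p,z)-H0)@U
print("T jaw",A("top",t(650,240),.074),"knob",A("top",t(706,224),.125),"hole6",A("top",t(615,248),.04),"blank",A("top",t(603,235),.085),A("top",t(606,235),.04))
print("S jaw",A("scene",c(193,236),.074),"knob",A("scene",c(164,155),.125),"blank",A("scene",c(220,284),.085))
g=cv2.imread("pics/t6.png").sum(2)//3
for r in(186,188,190,192):print(g[r,276:296])
a=cv2.imread("pics/t5.png").astype(int);b=cv2.imread("pics/t6.png").astype(int)
print("blank change",abs(a-b)[178:198,243:281].mean())
E
```

```text
T jaw 0.15413505440067538 knob 0.11783527904109041 hole6 0.1784719176739213 blank 0.18203847760949013 0.18393289733107415
S jaw 0.1510263884726191 knob 0.11797117349621883 blank 0.19127134367013857
[173 171 175 140  68 102 142 136 135 135 109 111 108 124 209  86  53  85
  86  90]
[154 179 181 146  67  79  86  80  85 142 113 115 111 124 208 112  54  98
  97  94]
[150 185 183 153  74  70 102  98  89 138 110 111 107 124 223 149  49  96
  97  92]
[176 178 181 151  78  79 131 133 130 133 111 109 106 123 218 147  42  95
  94  93]
blank change 12.75438596491228
```

```bash
python3 - <<'E'
from h import *
def prof(n,f,z,a0,a1,lat,st=.002):
    g=cv2.imread(f).mean(2).astype(np.float32);al=np.arange(a0,a1,st);q=proj(n,[H0*[1,1,0]+U*x+L*lat+[0,0,z] for x in al]).astype(np.float32)
    v=cv2.remap(g,q[:,0],q[:,1],cv2.INTER_LINEAR).ravel();print(n,z,lat,[f"{int(1000*x+.5)}:{int(y)}" for x,y in zip(al,v)])
for n,f in(("scene","pics/s6.png"),("top","pics/t6.png")):
    for lat in(-.012,0,.012):
        prof(n,f,.085,.170,.204,lat)
        prof(n,f,.074,.136,.166,lat)
E
```

```text
scene 0.085 -0.012 ['170:99', '172:71', '174:44', '176:42', '178:68', '180:83', '182:84', '184:92', '186:110', '188:134', '190:151', '192:154', '194:152', '196:150', '198:149', '200:147', '202:146']
scene 0.074 -0.012 ['136:87', '138:86', '140:85', '142:81', '144:74', '146:82', '148:123', '150:153', '152:155', '154:136', '156:116', '158:113', '160:116', '162:117', '164:112']
scene 0.085 0 ['170:107', '172:93', '174:92', '176:95', '178:96', '180:96', '182:93', '184:95', '186:117', '188:141', '190:149', '192:148', '194:142', '196:128', '198:116', '200:109', '202:109']
scene 0.074 0 ['136:65', '138:71', '140:73', '142:70', '144:73', '146:87', '148:126', '150:161', '152:148', '154:121', '156:114', '158:114', '160:116', '162:120', '164:115']
scene 0.085 0.012 ['170:102', '172:78', '174:65', '176:77', '178:88', '180:92', '182:93', '184:99', '186:121', '188:147', '190:155', '192:152', '194:152', '196:153', '198:151', '200:145', '202:132']
scene 0.074 0.012 ['136:71', '138:70', '140:68', '142:65', '144:70', '146:98', '148:131', '150:157', '152:153', '154:127', '156:115', '158:117', '160:118'
[... 445 characters left out ...]
, '176:113', '178:103', '180:88', '182:74', '184:99', '186:146', '188:168', '190:177', '192:176', '194:165', '196:148', '198:128', '200:126', '202:125']
top 0.074 0 ['136:86', '138:89', '140:91', '142:95', '144:94', '146:66', '148:75', '150:112', '152:176', '154:179', '156:124', '158:115', '160:112', '162:114', '164:114']
top 0.085 0.012 ['170:117', '172:118', '174:120', '176:123', '178:105', '180:87', '182:76', '184:110', '186:149', '188:174', '190:178', '192:176', '194:176', '196:178', '198:177', '200:161', '202:143']
top 0.074 0.012 ['136:73', '138:84', '140:86', '142:86', '144:77', '146:51', '148:65', '150:105', '152:185', '154:195', '156:172', '158:132', '160:116', '162:113', '164:113']
```

```bash
python3 -c "
from workcell import arm
print(arm.hand_in())"
```

```text
the job is handed in; nothing more can be done
None
```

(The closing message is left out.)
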